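# Open the slide drawer and hold its sprung cover at the pointer

### The arm

A 6-joint arm with a two-finger parallel gripper is mounted at the origin on the work surface. World frame = base frame: x ahead of the robot, y to its left, z up, the work surface at z = 0. Lengths are in m, angles in rad, forces in N, time in s.
With the tool pointing down it reaches from about 0.3 to 0.75 m from the base axis. Payload 8.5 kg.
Tool frame: the origin (TCP) lies between the finger pads; the fingertips stand env.tips_ahead ahead of it and the grasp point (between the pads) lies 8 mm behind it (env.tips_ahead is the distance from the TCP to the fingertips, in m); z points along the fingers, y is the line along which they close (so a half turn about z gives the same grasp; the last joint's range is limited). The gripper opens to 85 mm and grips with 20 to 120 N. Pads are 22 mm wide; open, the fingers measure 114 mm over their backs; the gripper's body (76 mm by 85 mm) begins 54 mm behind the grasp point. The pads swing forward as they close: fully open they stand 13 mm farther back than shut.
Start: joints at [-0.215, 0.381, 1.297, -0, 1.464, -0.215], TCP at [0.55, 0, 0.242] pointing down, gripper open.
Joint ranges: [-3.11, 3.11], [-0.89, 2.33], [0.22, 2.48], [-1.42, 4.56], [0.17, 2.85], [-2.88, 2.88]. Speed limits (rad/s): [2.39, 2.39, 3.14, 3.14, 3.14, 3.14].

### API

Orientations are given as a rotation vector (axis times angle).
In Python, from workcell import env gives the robot as it stands.
- The arm moves only by the shell command python3 -m inch 'ROWS'. ROWS is a JSON object of lists of equal length, an entry for each row: "gripper": the closure, from -1 (fully open) to 1 (shut); "translation": the shift along the tool's x, y, z in units of 60 mm (1.0 is 60 mm), a list of three; "roll": the turn about the tool's z in units of 6 degrees (1.0 is 6 degrees). In form: {"gripper": [gripper, ...], "translation": [[dx, dy, dz], ...], "roll": [roll, ...]}. A call has 1 to 5 rows; each row shifts and turns the commanded pose from where the row before left it, along the tool's axes as they then stand; what a row does not reach is not made up. A row lasts 1/8 s, in which the tool goes at most 62.5 mm and 10.7 degrees, less where a joint would pass 70% of its speed; a pose out of reach is approached as far as the arm can. A call is refused whole if a number of a shift passes 1 or a number of a turn 1, either way. A call with a gripper value outside its range is refused whole. The fingers move at their own pace and stop on an object; the grip force is fixed at half the most. Time passes only in rows, so rows that do not move let the fingers close. It gives the time, the measured TCP pose, the force, the opening and the grip force at its end, in the units of the state.
- env.read_state(): the state, without advancing time (a new reading comes with each control period).
- env.read_camera(name): name is "scene" or "side" or "wrist"; returns the picture (400x640x3 uint8, red, green, blue); there is no depth.
- env.camera_model(name): a dict with "K" (3x3 intrinsics, pixels), "R" (3x3) and "t" (3): a world point X has camera coordinates R X + t; the wrist camera has in their place "hand_eye" (4x4, takes a point from camera to tool coordinates, whose origin is the TCP and whose axes are the flange's). Camera axes: x right, y down, z forward; pixel columns grow to the right and rows downward; lengths in m; the calibration is good to about 2 mm. A picture is of the moment at which its call begins: read the wrist's pose just before it. camera_model takes no time and is no camera call.
- env.close_job(): hands the job in; it is judged then, once.
The state is a dict: "t": time; "q": joint angles; "joint_velocities": joint speeds; "joint_torque": joint torques, N m; "tcp_pos": TCP position; "tcp_rot": TCP orientation; "wrist_force": force on the tool from outside, world axes, zero at the start; "torque": the same for the moment, N m; "finger_gap": finger opening in m; "gripper_force": force on a finger pad.
Only numpy, scipy, OpenCV 4.12 (cv2) and the standard library are available. Lean on these libraries where they do the work, as an engineer would, in place of code of your own. Each camera call takes 0.05 s, during which the arm holds its last target. There are 200 camera calls.

### The job

Pull the drawer of the low white cabinet all the way out by its handle, then lift the white sprung cover of the blue slide box inside by its black bar until the cover lines up with the red pointer beside it, the drawer staying out, so that a colleague can take a slide out. Keep hold of the cover and finish while still holding it steady there, because it springs shut when let go. Leave the amber bottle, the specimen jar and the petri dish where they are.

Things in the scene. Friction and masses are not known exactly. Their poses are not given: they have to be found in the camera images.
- unit: Low white cabinet fixed to the bench, 220 deep (x) x 240 wide (y) x 130 mm high, one drawer. Origin: centre of its underside, at bench level; its -x axis points out of the drawer side, roughly toward the robot; z up. The grey drawer front, 12 mm thick, is flush with the cabinet's front (110 mm from the origin) when shut; its top edge is 112 mm above the bench.
- drawer (a joint): How far the drawer is pulled out along the cabinet's -x axis, in m: 0 shut, 0.150 at its end stop. It may start a little ajar. It slides with about 6 N of friction (plus 8 N per m/s) and stays where it is left; pushing the raised cover toward the cabinet can slide it back in.
- drawer_handle (a point): Middle of the dark steel bar handle on the drawer front: level, along the cabinet's y axis, 120 mm long, 11 mm thick, its axis 35 mm in front of the drawer front and 99 mm above the bench; two 8 mm posts 51 mm either side of the middle. Moves with the drawer. Axes as the cabinet's.
- slide_box (a point): Blue slide box, 105 (x) x 140 (y) x 35 mm high, fixed on the drawer floor and moving with the drawer; it can be reached only when the drawer is out. Origin: centre of its underside, 20 mm above the bench. Axes as the cabinet's. The cover is hinged on its far (+x) edge and shuts on it.
- cover: White plate 105 x 140 x 6 mm. Origin: on the hinge line, mid width and mid thickness, 59 mm above the bench. Its -x axis runs to the free edge, y along the hinge, z out of its top. Level when shut; the free edge rises as it turns about its +y, 0 to 1.3 rad. A spring always pulls it shut: about 3 N up at the bar starts it, 8 to 9 N straight up holds 0.6 rad. Mass about 0.15 kg.
- cover_bar (a point): Middle of the cover's black round bar: along the cover's y axis, 100 mm long, 11 mm thick, axis 35 mm above the plate's top, on two 8 mm posts 42 mm either side of the middle. In the cover's frame at x = -85, z = +38 mm. Cover shut: 97 mm above the bench, 38 mm behind the drawer front's inner face, whose top edge is 15 mm higher. Axes as the cover's.
- pointer: Red blade 70 x 14 x 6 mm beside the cover's +y edge (centred 82 mm to +y), clamped stiffly at the wanted cover angle, 0.40 to 0.75 rad above level, different each run. Same origin, hinge line and meaning of axes as the cover: at the wanted angle both have the same orientation and the blade continues the plate sideways. Moves with the drawer.
- reagent: Amber reagent bottle, 56 mm across, 120 mm high, loose on the bench beside the cabinet; leave alone. Origin: centre of its underside.
- specimen_jar: Clear specimen jar with yellow cap, 60 mm across, 75 mm high, loose on the bench beside the cabinet; leave alone. Origin: centre of its underside.
- dish: Closed petri dish with a green disc, 92 mm across, 18 mm high, loose on top of the cabinet; leave alone. Origin: centre of its underside.

How it is judged:
By the outcome, as a careful person would: the job done as asked, in the order asked, and still so for the second after the job is handed in, while the arm keeps its last pose, push and grip.
It also fails if it takes over 54 s, if anything falls off the work surface, if the arm or the gripper's body presses on something with over 40 N, if the wrist force passes 120 N, or if a joint passes its speed limit or range.

## Working session

There is one attempt and no reset: what is moved stays moved. The work goes in short steps, Python scripts to look and compute and a shell command to move; the robot and the scene stay as the last step left them, time stands still between calls to the robot, and variables do not carry over. Pictures are saved under pics/ and viewed, at most 10 in all, crops included, and the job is handed in when it is done.

```bash
ls; mkdir -p pics; python3 - <<'E'
from workcell import env
import cv2,numpy as np
print(env.tips_ahead, env.read_state())
ims=[]
for n in("scene","side","wrist"):
    im=env.read_camera(n);cv2.imwrite(f"pics/{n}0.png",im[:,:,::-1])
    m=env.camera_model(n);print(n,{k:np.round(v,4).tolist() for k,v in m.items()})
E
```

```text
pics
0.011 {'t': 0.0, 'q': array([-2.15304550e-01,  3.81180966e-01,  1.29829824e+00,  4.38692026e-05,
        1.46358818e+00, -2.15269808e-01]), 'joint_velocities': array([-0.00088485,  0.00018659, -0.00034192, -0.00031406,  0.00093535,
        0.00159872]), 'joint_torque': array([-1.00240642e-03, -4.48466885e+01, -2.31285810e+01, -2.87182611e-04,
        4.73836102e-03,  1.77242771e-05]), 'tcp_pos': array([5.49711559e-01, 6.92484059e-05, 2.41707200e-01]), 'tcp_rot': array([-2.22059062e+00, -2.22050298e+00,  1.19212378e-03]), 'wrist_force': array([ 0.46824396,  0.24628211, -0.41820714]), 'torque': array([-0.0496248 ,  0.02481725,  0.0028922 ]), 'gripper_force': 0.0, 'finger_gap': 0.0853900631691179}
scene {'K': [[409.621, 0.0, 322.2808], [0.0, 409.621, 193.6636], [0.0, 0.0, 1.0]], 'R': [[0.3897, 0.9209, -0.0094], [0.7129, -0.3082, -0.6299], [-0.583, 0.2388, -0.7766]], 't': [-0.289, -0.4386, 1.3743]}
side {'K': [[448.8139, 0.0, 323.9711], [0.0, 448.8139, 195.3527], [0.0, 0.0, 1.0]], 'R': [[0.7837, -0.6211, -0.0101], [-0.435, -0.5371, -0.7226], [0.4434, 0.5707, -0.6911]], 't': [-0.5523, 0.3802, 0.8053]}
wrist {'K': [[324.285, 0.0, 318.8831], [0.0, 324.285, 197.6258], [0.0, 0.0, 1.0]], 'hand_eye': [[0.0002, -0.9575, -0.2886, 0.0732], [1.0, -0.0001, 0.001, -0.0017], [-0.001, -0.2886, 0.9575, -0.1324], [0.0, 0.0, 0.0, 1.0]]}
```

View pics/scene0.png

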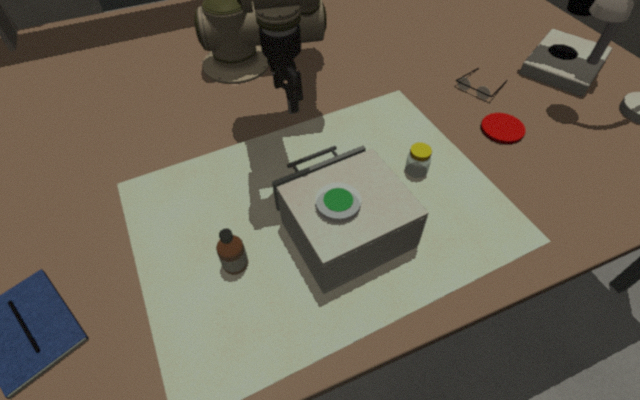

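View pics/side0.png

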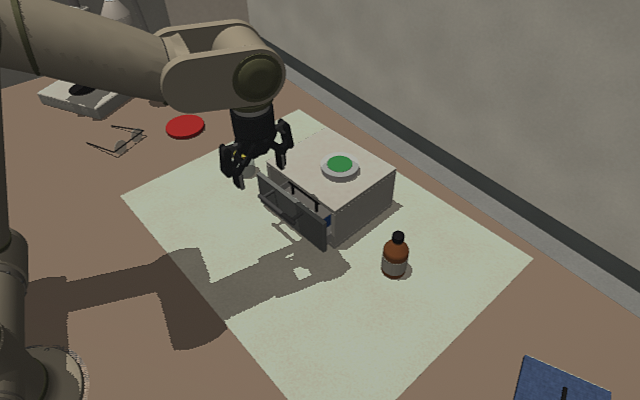

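View pics/wrist0.png

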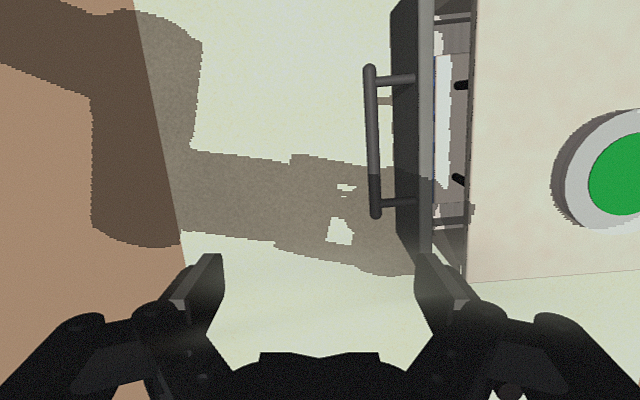

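Wrist view: handle runs from about (370,70) to (376,214). The drawer is slightly ajar, and the cabinet's top front edge runs (473,0)–(467,281), with its -y front corner at (467,281).

```bash
cat >h.py <<'E'
from workcell import env
import numpy as np,cv2
from scipy.spatial.transform import Rotation as Ro
def ray(n,uv,s=None):
    m=env.camera_model(n);d=np.linalg.inv(m["K"])@[*uv,1]
    if n=="wrist":
        s=s or env.read_state();R=Ro.from_rotvec(s["tcp_rot"]).as_matrix();H=np.array(m["hand_eye"])
        return R@H[:3,3]+s["tcp_pos"],R@H[:3,:3]@d
    R=np.array(m["R"]);return -R.T@m["t"],R.T@d
def atz(n,uv,z,s=None):
    o,d=ray(n,uv,s);return o+d*(z-o[2])/d[2]
def proj(n,X,s=None):
    m=env.camera_model(n);X=np.atleast_2d(X)
    if n=="wrist":
        s=s or env.read_state();R=Ro.from_rotvec(s["tcp_rot"]).as_matrix();H=np.array(m["hand_eye"])
        c=((X-s["tcp_pos"])@R-H[:3,3])@H[:3,:3]
    else: c=X@np.array(m["R"]).T+m["t"]
    p=c@np.array(m["K"]).T;return p[:,:2]/p[:,2:]
E
python3 - <<'E'
from h import *
for n,uv,z in[("wrist",(370,70),.099),("wrist",(376,214),.099),("wrist",(473,0),.13),("wrist",(467,281),.13),("wrist",(420,0),.112),
 ("wrist",(432,252),.112),("scene",(277,187),.13),("scene",(367,152),.13),("scene",(424,211),.13),("scene",(322,247),.13),
 ("side",(267,163),.13),("side",(395,172),.13),("scene",(290,162),.099),("scene",(337,150),.099)]: print(n,uv,atz(n,uv,z).round(4))
E
```

```text
wrist (370, 70) [0.5888 0.0959 0.099 ]
wrist (376, 214) [ 0.5997 -0.0251  0.099 ]
wrist (473, 0) [0.6507 0.1368 0.13  ]
wrist (467, 281) [ 0.6746 -0.0746  0.13  ]
wrist (420, 0) [0.6204 0.1415 0.112 ]
wrist (432, 252) [ 0.6489 -0.0563  0.112 ]
scene (277, 187) [ 0.678 -0.075  0.13 ]
scene (367, 152) [0.661  0.1448 0.13  ]
scene (424, 211) [0.8538 0.1742 0.13  ]
scene (322, 247) [ 0.8505 -0.0453  0.13  ]
side (267, 163) [0.6506 0.1524 0.13  ]
side (395, 172) [ 0.8678 -0.067   0.13  ]
scene (290, 162) [ 0.5925 -0.017   0.099 ]
scene (337, 150) [0.6001 0.0988 0.099 ]
```

```bash
python3 -m inch '{"gripper":[0.34,0.34,0.34,0.34,0.34],"translation":[[0.6,0.74,0],[0,0,0.5],[0,0,0.5],[0,0,0],[0,0,0]],"roll":[0,-1,0,0,0]}'; python3 - <<'E'
from h import *
s=env.read_state();print(s["tcp_pos"],s["tcp_rot"],s["finger_gap"])
cv2.imwrite("pics/w1.png",env.read_camera("wrist")[:,:,::-1])
P=np.array([[.5888,.0959,.099],[.5997,-.0251,.099]]);print(proj("wrist",P))
E
```

```text
t: 0.78
tcp_pos: [0.5948, 0.0359, 0.1835]
tcp_rot: [2.102, 2.333, 0.001]
wrist_force: [-0.6, 0.1, 0.5]
finger_gap: 0.0278
gripper_force: 0.0
[0.59484591 0.03586047 0.18353578] [2.10154670e+00 2.33339424e+00 1.44153681e-03] 0.027799110051245562
[[321.09835234 120.56421495]
 [318.40949502 284.30620325]]
```

View pics/w1.png

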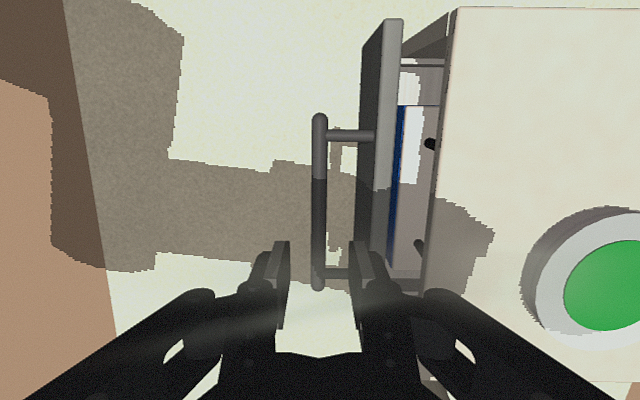

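Handle runs from (320,116) to (318,288), centred between the fingers at columns 285 and 357. The cabinet's top front edge is (457,10)–(421,380). Descend and grip.

```bash
python3 - <<'E'
from h import *
for uv,z in[((320,118),.099),((318,287),.099),((457,10),.13),((421,380),.13),((390,20),.112),((403,20),.112)]:print(atz("wrist",uv,z).round(4))
E
python3 -m inch '{"gripper":[0.34,0.34,0.34,0.34,0.34],"translation":[[0,0,0.5],[0,0,0.5],[0,0,0.3],[0,0,0.24],[0,0,0]],"roll":[0,0,0,0,0]}'
python3 -m inch '{"gripper":[1,1,1,1],"translation":[[0,0,0],[0,0,0],[0,0,0],[0,0,0]],"roll":[0,0,0,0]}'
```

```text
[0.5879 0.0974 0.099 ]
[ 0.5996 -0.0275  0.099 ]
[0.6515 0.1597 0.13  ]
[ 0.6797 -0.0767  0.13  ]
[0.6214 0.1558 0.112 ]
[0.6287 0.1565 0.112 ]
t: 1.45
tcp_pos: [0.5944, 0.036, 0.0898]
tcp_rot: [-2.102, -2.334, 0.0]
wrist_force: [0.0, -0.0, 0.3]
finger_gap: 0.0285
gripper_force: 0.0
t: 1.95
tcp_pos: [0.5948, 0.0359, 0.0911]
tcp_rot: [2.101, 2.333, 0.002]
wrist_force: [-1.2, -0.5, 5.8]
finger_gap: 0.0091
gripper_force: 58.7
```

```bash
python3 -m inch '{"gripper":[1,1,1,1,1],"translation":[[0,-0.25,0],[0,-0.4,0],[0,-0.5,0],[0,-0.5,0],[0,0,0]],"roll":[0,0,0,0,0]}'
python3 -m inch '{"gripper":[1,1,1,1],"translation":[[0,-0.2,0],[0,-0.1,0],[0,-0.1,0],[0,0,0]],"roll":[0,0,0,0]}'
```

```text
t: 2.58
tcp_pos: [0.4941, 0.0265, 0.091]
tcp_rot: [-2.101, -2.333, -0.001]
wrist_force: [-6.6, 5.9, 10.3]
finger_gap: 0.0088
gripper_force: 60.2
t: 3.08
tcp_pos: [0.4728, 0.0245, 0.091]
tcp_rot: [2.102, 2.333, 0.006]
wrist_force: [0.6, 9.8, 7.2]
finger_gap: 0.0092
gripper_force: 60.2
```

```bash
python3 -m inch '{"gripper":[1,1,1],"translation":[[0.03,-0.1,0],[0,-0.05,0],[0,0,0]],"roll":[0,0,0]}'
python3 -m inch '{"gripper":[1,1,1],"translation":[[0,-0.1,0],[0,0,0],[0,0,0]],"roll":[0,0,0]}'
```

```text
t: 3.45
tcp_pos: [0.4672, 0.024, 0.0911]
tcp_rot: [2.098, 2.327, 0.012]
wrist_force: [16.0, 5.3, -5.2]
finger_gap: 0.0088
gripper_force: 59.1
t: 3.82
tcp_pos: [0.4671, 0.0239, 0.0913]
tcp_rot: [2.093, 2.319, 0.028]
wrist_force: [43.5, 17.0, -28.0]
finger_gap: 0.0087
gripper_force: 58.7
```

```bash
python3 -m inch '{"gripper":[1,0.34,0.34,0.34,0.34],"translation":[[0,0.16,0],[0,0,0],[0,0,0],[0,0,-0.5],[0,0,-0.5]],"roll":[0,0,0,0,0]}'
python3 -m inch '{"gripper":[0.34,0.34,0.34,0.34,0.34],"translation":[[0,0,-0.6],[0,0.5,0],[0,0.5,0],[0,0.4,0],[0,0,0]],"roll":[0,0,0,0,0]}'; python3 - <<'E'
from h import *
s=env.read_state();print(s["tcp_pos"],s["tcp_rot"],s["finger_gap"])
for n in("wrist","side","scene"):cv2.imwrite(f"pics/{n}2.png",env.read_camera(n)[:,:,::-1])
im=cv2.imread("pics/side2.png")[120:280,180:380];cv2.imwrite("pics/side2c.png",cv2.resize(im,None,fx=3.75,fy=3.75,interpolation=cv2.INTER_CUBIC))
E
```

```text
t: 4.45
tcp_pos: [0.466, 0.0244, 0.1505]
tcp_rot: [-2.102, -2.334, 0.001]
wrist_force: [0.2, -0.0, 0.5]
finger_gap: 0.0285
gripper_force: 0.0
t: 5.08
tcp_pos: [0.5504, 0.0332, 0.1853]
tcp_rot: [-2.101, -2.335, 0.0]
wrist_force: [-0.1, -0.7, 0.3]
finger_gap: 0.0282
gripper_force: 0.0
[0.55039    0.03317769 0.18534943] [-2.10146968e+00 -2.33456926e+00  4.58856344e-04] 0.028194654346252478
```

View pics/wrist2.png

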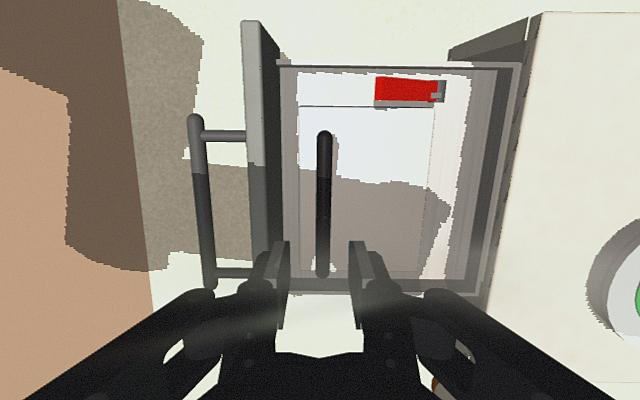

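View pics/side2c.png

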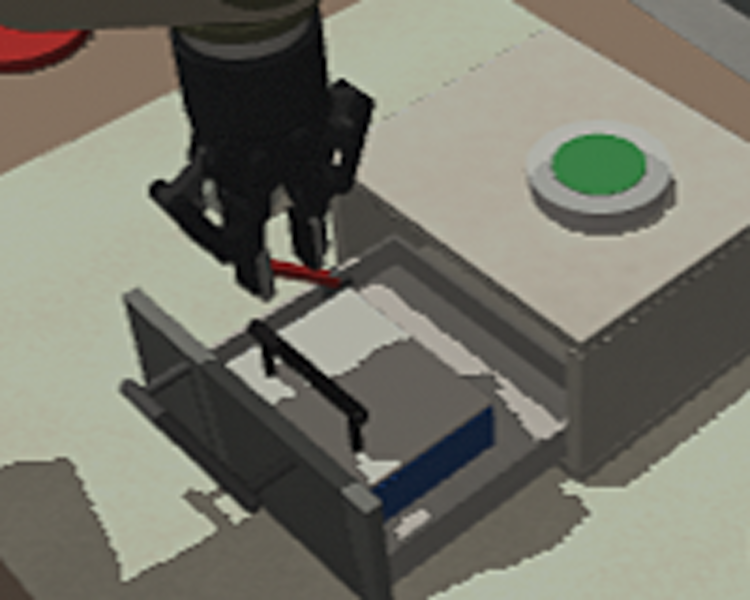

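Bar runs (325,133)–(322,277) in the wrist view. The pointer's red blade spans about (375–437, 77–103), and the drawer stayed out. Fit bar and pointer.

```bash
cat > fit.py <<'E'
from h import *
from scipy.optimize import minimize
s=env.read_state()
print("handle",atz("wrist",(196,118),.099,s).round(4),atz("wrist",(210,286),.099,s).round(4))
b1,b2=atz("wrist",(325,134),.097,s),atz("wrist",(322,274),.097,s);print("bar",b1,b2,np.linalg.norm(b1-b2),(b1+b2)/2)
yaw=.095;ax=np.array([np.cos(yaw),np.sin(yaw),0]);ay=np.array([-ax[1],ax[0],0]);bar=np.array([*( (b1+b2)/2)[:2],.097])
bar[:2]=np.array([.4671,.0235])+.085*ax[:2]; print("bar from handle",bar)
hinge=bar+.085*ax;hinge[2]=.059;print("hinge",hinge)
M={}
for n in("wrist","side","scene"):
    im=cv2.imread(f"pics/{n}2.png").astype(int);m=((im[:,:,2]>90)&(im[:,:,1]<60)&(im[:,:,0]<60)).astype(np.uint8)
    k,l,st,_=cv2.connectedComponentsWithStats(m)
    pr=proj(n,hinge+.082*ay-.04*ax+[0,0,.03],s)[0];print(n,pr,[list(x) for x in st[1:] if x[4]>15])
    w=np.zeros_like(m);cv2.circle(w,tuple(int(v) for v in pr),60,1,-1);M[n]=m*w
def blade(th,c,h,L=.07):
    u=-np.cos(th)*ax+np.array([0,0,np.sin(th)]);w=np.sin(th)*ax+np.array([0,0,np.cos(th)])
    return np.array([h+.082*ay+(c+i*L/2)*u+j*.007*ay+k*.003*w for i in(-1,1)for j in(-1,1)for k in(-1,1)])
def iou(n,P):
    p=(proj(n,P,s)*16).astype(np.int32);a=np.zeros(M[n].shape,np.uint8);cv2.fillConvexPoly(a,cv2.convexHull(p),1,shift=4)
    return (a&M[n]).sum()/max(1,(a|M[n]).sum())
def run(names):
    f=lambda p:-sum(iou(n,blade(p[0],p[1],hinge+p[2]*.01*ax+p[3]*.01*ay)) for n in names)+.05*(p[2]**2+p[3]**2)
    best=min((minimize(f,[t,c,0,0],method="Nelder-Mead",options=dict(initial_simplex=np.array([[t,c,0,0],[t+.1,c,0,0],[t,c+.01,0,0],[t,c,.3,0],[t,c,0,.3]]))) for t in(.4,.55,.7)for c in(.04,.07)),key=lambda r:r.fun)
    p=best.x;print(names,p.round(4),[round(iou(n,blade(p[0],p[1],hinge+p[2]*.01*ax+p[3]*.01*ay)),3) for n in names])
E
python3 - <<'E'
from fit import *
for c in(["wrist","side"],["wrist","scene"],["side","scene"],["wrist","side","scene"]):run(c)
E
```

```text
handle [0.4606 0.0861 0.099 ] [ 0.4709 -0.0392  0.099 ]
bar [0.54620725 0.08450367 0.097     ] [ 0.55557645 -0.02099087  0.097     ] 0.10590977273316399 [0.55089185 0.0317564  0.097     ]
bar from handle [0.55171673 0.03156286 0.097     ]
hinge [0.63633345 0.03962572 0.059     ]
wrist [393.16193987  90.00988832] [[np.int32(375), np.int32(77), np.int32(63), np.int32(24), np.int32(1281)]]
side [254.95972194 193.96048134] [[np.int32(166), np.int32(121), np.int32(35), np.int32(16), np.int32(301)], [np.int32(252), np.int32(189), np.int32(16), np.int32(5), np.int32(28)], [np.int32(387), np.int32(244), np.int32(18), np.int32(14), np.int32(77)]]
scene [342.0373236  147.69942284] [[np.int32(481), np.int32(113), np.int32(44), np.int32(29), np.int32(951)], [np.int32(339), np.int32(141), np.int32(10), np.int32(17), np.int32(78)]]
['wrist', 'side'] [ 0.8256  0.0455  0.0355 -0.0177] [np.float64(0.87), np.float64(0.255)]Traceback (most recent call last):
  File "<stdin>", line 2, in <module>
  File "fit.py", line 23, in run
    best=min((minimize(f,[t,c,0,0],method="Nelder-Mead",options=dict(initia
[... 810 characters left out ...]
p[0],p[1],hinge+p[2]*.01*ax+p[3]*.01*ay)) for n in names)+.05*(p[2]**2+p[3]**2)
                ~~~^^^^^^^^^^^^^^^^^^^^^^^^^^^^^^^^^^^^^^^^^^^^^^^^^^^^^^^^^^^^^^^^^^^^^^
  File "fit.py", line 22, in <genexpr>
    f=lambda p:-sum(iou(n,blade(p[0],p[1],hinge+p[2]*.01*ax+p[3]*.01*ay)) for n in names)+.05*(p[2]**2+p[3]**2)
                    ~~~^^^^^^^^^^^^^^^^^^^^^^^^^^^^^^^^^^^^^^^^^^^^^^^^^^
  File "fit.py", line 19, in iou
    p=(proj(n,P,s)*16).astype(np.int32);a=np.zeros(M[n].shape,np.uint8);cv2.fillConvexPoly(a,cv2.convexHull(p),1,shift=4)
       ~~~~^^^^^^^
  File "h.py", line 13, in proj
    m=env.camera_model(n);X=np.atleast_2d(X)
ValueError: time passes only in moves, steps and waits
```

```bash
sed -i 's/env.camera_model(n)/cam(n)/; 3a import functools\ncam=functools.lru_cache(None)(lambda n:env.camera_model(n))' h.py; sed -i 's/\[:,:,2\]>90/[:,:,2]>70/' fit.py
python3 - <<'E'
from fit import *
for c in(["wrist"],["wrist","scene"]):run(c)
for t in(.4,.5,.6,.7,.8):
  print(t,proj("wrist",blade(t,.06,hinge)[[1,3,5,7]],s).round(0).tolist(), proj("scene",blade(t,.06,hinge)[[1,3,5,7]],s).round(0).tolist())
E
```

```text
handle [0.4606 0.0861 0.099 ] [ 0.4709 -0.0392  0.099 ]
bar [0.54620725 0.08450367 0.097     ] [ 0.55557645 -0.02099087  0.097     ] 0.10590977273316399 [0.55089185 0.0317564  0.097     ]
bar from handle [0.55171673 0.03156286 0.097     ]
hinge [0.63633345 0.03962572 0.059     ]
wrist [393.16193987  90.00988832] [[np.int32(375), np.int32(77), np.int32(63), np.int32(24), np.int32(1281)], [np.int32(432), np.int32(378), np.int32(7), np.int32(12), np.int32(38)]]
side [254.95972194 193.96048134] [[np.int32(166), np.int32(121), np.int32(36), np.int32(16), np.int32(320)], [np.int32(252), np.int32(189), np.int32(16), np.int32(6), np.int32(35)], [np.int32(384), np.int32(240), np.int32(25), np.int32(20), np.int32(201)]]
scene [342.0373236  147.69942284] [[np.int32(480), np.int32(113), np.int32(45), np.int32(29), np.int32(980)], [np.int32(339), np.int32(141), np.int32(10), np.int32(18), np.int32(88)], [np.int32(218), np.int32(238), np.int32(25), np.int32(19), np.int32(298)]]
['wrist'] [ 0.7822  0.0295 -0.6366  0.0455] [np.float64(0.912)]
['wrist', 'scene'] [ 0.7907  0.0387 -0.1399 -0.0168] [np.float64(0.88), np.float64(0.395)]
0.4 [[412.0, 101.0], [414.0, 81.0], [324.0, 100.0], [325.0, 77.0]] [[343.0, 159.0], [348.0, 156.0], [330.0, 134.0], [335.0, 132.0]]
0.5 [[415.0, 101.0], [417.0, 81.0], [331.0, 100.0], [332.0, 76.0]] [[343.0, 158.0], [348.0, 156.0], [331.0, 133.0], [336.0, 131.0]]
0.6 [[418.0, 101.0], [420.0, 80.0], [341.0, 100.0], [341.0, 76.0]] [[344.0, 158.0], [349.0, 156.0], [332.0, 132.0], [337.0, 130.0]]
0.7 [[421.0, 101.0], [423.0, 80.0], [352.0, 101.0], [353.0, 75.0]] [[344.0, 158.0], [349.0, 156.0], [333.0, 131.0], [339.0, 129.0]]
0.8 [[424.0, 101.0], [426.0, 80.0], [365.0, 101.0], [366.0, 74.0]] [[345.0, 158.0], [350.0, 156.0], [335.0, 130.0], [340.0, 128.0]]
```

Red blade is partly hidden by the fingers in side and scene views. Raise the hand for a clear look.

```bash
python3 -m inch '{"gripper":[0.34,0.34,0.34,0.34,0.34],"translation":[[0,0,-0.7],[0,0,-0.7],[0,0,-0.7],[0,0,-0.4],[0,0,0]],"roll":[0,0,0,0,0]}'; python3 - <<'E'
from h import *
for n in("wrist","side","scene"):cv2.imwrite(f"pics/{n}2.png",env.read_camera(n)[:,:,::-1])
from fit import *
for c in(["wrist"],["side"],["wrist","side"],["wrist","scene"],["wrist","side","scene"]):run(c)
T=[]
for n,(x,y) in(("wrist",proj("wrist",hinge+.08*ay-.04*ax+[0,0,.03],s)[0]),("side",(255,194)),("scene",(342,147))):
    im=cv2.imread(f"pics/{n}2.png");x,y=int(x),int(y);T.append(cv2.resize(im[y-40:y+40,x-33:x+33],(264,320),interpolation=cv2.INTER_NEAREST))
cv2.imwrite("pics/tri.png",np.hstack(T))
E
```

```text
t: 5.85
tcp_pos: [0.5496, 0.0331, 0.3374]
tcp_rot: [2.1, 2.332, 0.003]
wrist_force: [-1.3, -1.0, -1.2]
finger_gap: 0.0283
gripper_force: 0.0
handle [0.4069 0.0728 0.099 ] [ 0.424  -0.1376  0.099 ]
bar [0.55046166 0.07020374 0.097     ] [ 0.56610058 -0.10612177  0.097     ] 0.1770176873031585 [ 0.55828112 -0.01795901  0.097     ]
bar from handle [0.55171673 0.03156286 0.097     ]
hinge [0.63633345 0.03962572 0.059     ]
wrist [363.83329171  94.00511277] [[np.int32(352), np.int32(87), np.int32(41), np.int32(14), np.int32(475)]]
side [254.95972194 193.96048134] [[np.int32(166), np.int32(115), np.int32(38), np.int32(22), np.int32(653)], [np.int32(249), np.int32(189), np.int32(19), np.int32(6), np.int32(44)], [np.int32(384), np.int32(240), np.int32(25), np.int32(20), np.int32(282)]]
scene [342.0373236  147.69942284] [[np.int32(480), np.int32(113), np.int32(45), np.int32(29), np.int32(983)], [np.int32(339), np.int32(141), np.int32(10), np.int32(18), np.int32(89)], [np.int32(218), np.int32(238), np.int32(25), np.int32(19), np.int32(298)]]
['wrist'] [ 0.8558  0.0454 -0.0698  0.0408] [np.float64(0.828)]
['side'] [0.8092 0.0414 0.0014 0.0009] [np.float64(0.409)]
['wrist', 'side'] [ 0.818   0.0418 -0.0701 -0.0661] [np.float64(0.805), np.float64(0.402)]
['wrist', 'scene'] [ 0.8355  0.0389 -0.3808  0.0367] [np.float64(0.833), np.float64(0.403)]
['wrist', 'side', 'scene'] [ 0.8336  0.0407 -0.2445  0.0432] [np.float64(0.822), np.float64(0.373), np.float64(0.396)]
```

View pics/tri.png

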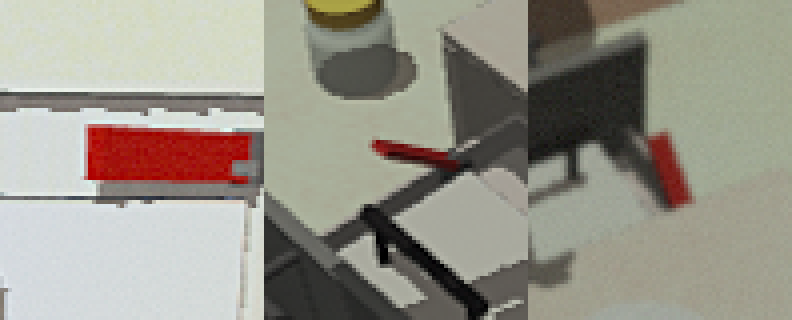

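Blade is clear now. Upper end: wrist left edge at about (352,92), side tip at (249,191), scene tip at (341.5,141); its lower end is hidden by clamp and cabinet. Triangulate the tip, which gives the angle about the hinge.

```bash
cat > tip.py <<'E'
from fit import *
from scipy.optimize import least_squares
obs={"wrist":(351.8,92.3,-1),"side":(249.3,190.7,0),"scene":(341.5,141,1)}
def E(p,k): 
    th,L,dy=p;u=-np.cos(th)*ax+np.array([0,0,np.sin(th)]);w=np.sin(th)*ax+np.array([0,0,np.cos(th)])
    return hinge+.082*ay+dy*ay+L*u+k*.003*w
for names in(["wrist","side"],["wrist","scene"],["side","scene"],list(obs)):
    f=lambda p:np.concatenate([proj(n,E(p,obs[n][2]),s)[0]-obs[n][:2] for n in names])
    r=least_squares(f,[.6,.09,0],x_scale=[.1,.01,.01]);print(names,r.x.round(4),f(r.x).round(1))
E
python3 tip.py
```

```text
handle [0.4069 0.0728 0.099 ] [ 0.424  -0.1376  0.099 ]
bar [0.55046166 0.07020374 0.097     ] [ 0.56610058 -0.10612177  0.097     ] 0.1770176873031585 [ 0.55828112 -0.01795901  0.097     ]
bar from handle [0.55171673 0.03156286 0.097     ]
hinge [0.63633345 0.03962572 0.059     ]
wrist [363.83329171  94.00511277] [[np.int32(352), np.int32(87), np.int32(41), np.int32(14), np.int32(475)]]
side [254.95972194 193.96048134] [[np.int32(166), np.int32(115), np.int32(38), np.int32(22), np.int32(653)], [np.int32(249), np.int32(189), np.int32(19), np.int32(6), np.int32(44)], [np.int32(384), np.int32(240), np.int32(25), np.int32(20), np.int32(282)]]
scene [342.0373236  147.69942284] [[np.int32(480), np.int32(113), np.int32(45), np.int32(29), np.int32(983)], [np.int32(339), np.int32(141), np.int32(10), np.int32(18), np.int32(89)], [np.int32(218), np.int32(238), np.int32(25), np.int32(19), np.int32(298)]]
['wrist', 'side'] [0.7396 0.0717 0.0013] [-0. -0.  0. -0.]
['wrist', 'scene'] [0.6581 0.0659 0.0018] [ 0.2 -0.3 -0.8  0. ]
['side', 'scene'] [0.7088 0.0662 0.004 ] [ 0.5  0.5  0.4 -0.6]
['wrist', 'side', 'scene'] [0.7024 0.0682 0.0018] [ 0.5 -0.4  0.4  1.  -0.7 -1. ]
```

```bash
python3 -m inch '{"gripper":[0.34,0.34,0.34,0.34,0.34],"translation":[[-0.03,0.03,0.9],[0,0,0.9],[0,0,0.9],[0,0,0.2],[0,0,0]],"roll":[0.1,0,0,0,0]}'
python3 -m inch '{"gripper":[0.34,0.34,0.34,0.34,0.34],"translation":[[0,0,0.4],[0,0,0.4],[0,0,0.3],[0,0,0.14],[0,0,0]],"roll":[0,0,0,0,0]}'
```

```text
t: 6.62
tcp_pos: [0.5522, 0.0315, 0.1622]
tcp_rot: [-2.114, -2.323, 0.0]
wrist_force: [1.0, 0.2, 1.3]
finger_gap: 0.0284
gripper_force: 0.0
t: 7.25
tcp_pos: [0.5526, 0.0315, 0.0885]
tcp_rot: [2.113, 2.323, 0.001]
wrist_force: [0.1, -0.1, 0.1]
finger_gap: 0.0284
gripper_force: 0.0
```

```bash
python3 -m inch '{"gripper":[1,1,1,1],"translation":[[0,0,0],[0,0,0],[0,0,0],[0,0,0]],"roll":[0,0,0,0]}'
python3 - <<'E'
import numpy as np
p=0
for th in np.r_[np.arange(0,.71,.1),.71]:
    print(round(th,2),"tool y, z units",np.round([(85-85*np.cos(th)+38*np.sin(th))/60,-(85*np.sin(th)+38*np.cos(th)-38)/60],3))
E
```

```text
t: 7.75
tcp_pos: [0.5527, 0.0314, 0.0886]
tcp_rot: [2.113, 2.322, 0.002]
wrist_force: [1.4, 0.2, 6.4]
finger_gap: 0.0091
gripper_force: 58.8
0.0 tool y, z units [ 0. -0.]
0.1 tool y, z units [ 0.07  -0.138]
0.2 tool y, z units [ 0.154 -0.269]
0.3 tool y, z units [ 0.25 -0.39]
0.4 tool y, z units [ 0.358 -0.502]
0.5 tool y, z units [ 0.477 -0.602]
0.6 tool y, z units [ 0.605 -0.689]
0.7 tool y, z units [ 0.741 -0.764]
0.71 tool y, z units [ 0.755 -0.77 ]
```

```bash
python3 -m inch '{"gripper":[1,1,1,1,1],"translation":[[0,0.05,-0.14],[0,0.09,-0.13],[0,0.1,-0.12],[0,0.1,-0.11],[0,0,0]],"roll":[0,0,0,0,0]}'
```

```text
t: 8.38
tcp_pos: [0.5715, 0.0333, 0.1175]
tcp_rot: [-2.113, -2.322, 0.004]
wrist_force: [-5.9, -3.7, -2.7]
finger_gap: 0.0089
gripper_force: 58.8
```

```bash
python3 -m inch '{"gripper":[1,1],"translation":[[0,-0.04,0],[0,0,0]],"roll":[0,0]}'; python3 -m inch '{"gripper":[1,1,1],"translation":[[0,0.06,-0.05],[0,0.05,-0.05],[0,0,0]],"roll":[0,0,0]}'
```

```text
t: 8.62
tcp_pos: [0.5702, 0.0332, 0.117]
tcp_rot: [2.114, 2.323, 0.0]
wrist_force: [4.6, -2.8, -12.2]
finger_gap: 0.0086
gripper_force: 58.4
t: 9.0
tcp_pos: [0.5769, 0.0338, 0.1239]
tcp_rot: [2.114, 2.323, 0.001]
wrist_force: [1.5, -4.0, -10.0]
finger_gap: 0.0085
gripper_force: 58.5
```

```bash
python3 -m inch '{"gripper":[1,1,1,1],"translation":[[0,0.06,-0.045],[0,0.065,-0.04],[0,0.065,-0.04],[0,0,0]],"roll":[0,0,0,0]}'
```

```text
t: 9.5
tcp_pos: [0.5873, 0.0348, 0.1316]
tcp_rot: [-2.113, -2.323, 0.002]
wrist_force: [-5.5, -4.3, -5.8]
finger_gap: 0.0088
gripper_force: 58.7
```

```bash
python3 -m inch '{"gripper":[1,1],"translation":[[0,-0.03,0],[0,0,0]],"roll":[0,0]}'; python3 - <<'E'
from h import *
T=[]
s=env.read_state();print(s["tcp_pos"],s["tcp_rot"])
for n,(x,y) in(("wrist",(400,100)),("side",(265,195)),("scene",(330,150))):
    im=env.read_camera(n)[:,:,::-1];cv2.imwrite(f"pics/{n}3.png",im)
    if n=="wrist":w=cv2.resize(im[0:240,210:530],(800,600))
    else:T.append(cv2.resize(im[y-40:y+40,x-50:x+50],(400,320),interpolation=cv2.INTER_CUBIC))
cv2.imwrite("pics/w3.png",w);cv2.imwrite("pics/t3.png",np.hstack(T))
E
```

```text
t: 9.75
tcp_pos: [0.586, 0.0347, 0.1308]
tcp_rot: [-2.114, -2.323, 0.001]
wrist_force: [0.4, -4.6, -12.7]
finger_gap: 0.0088
gripper_force: 58.6
[0.58599215 0.03468744 0.13080533] [-2.11419377e+00 -2.32336140e+00  5.59275508e-04]
```

View pics/w3.png

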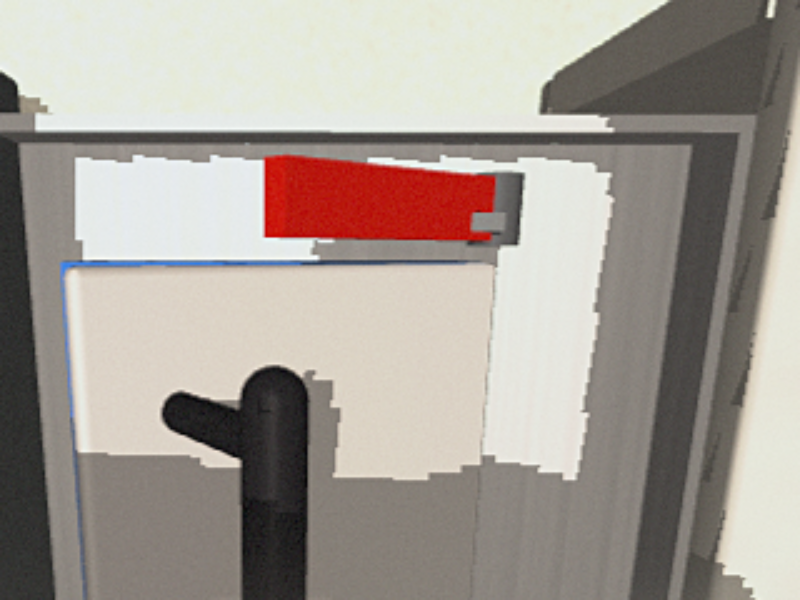

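View pics/t3.png

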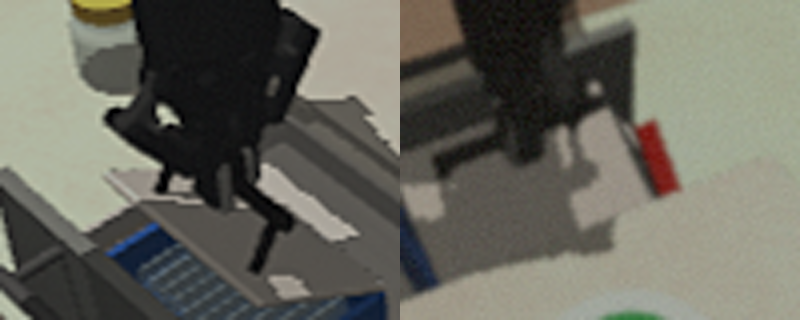

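Crop scale is 2.5, offset (210,0). Blade end face: lower edge at crop x 265, upper edge at 289, y 157–237. Cover's free-edge corner is at (62,264) lower and (79,266) upper; the hinge ends of both are at x≈495. Solve both angles with a shared hinge.

```bash
cat > ang.py <<'E'
import io,contextlib
with contextlib.redirect_stdout(io.StringIO()):
    from fit import *
from scipy.optimize import least_squares
def pt(th,x,y,k,h):
    u=-np.cos(th)*ax+np.array([0,0,np.sin(th)]);w=np.sin(th)*ax+np.array([0,0,np.cos(th)]);return h+y*ay+x*u+k*.003*w
C=lambda x,y:np.array([210+x/2.5-.3,y/2.5-.3])
def solve(cov,poi):
    def f(p):
        h=hinge+p[2]*ax+p[3]*ay+[0,0,p[4]];e=[]
        for th,L in((p[0],cov),(p[1],poi)):
            for x,y,k,c in L:e+=list(proj("wrist",pt(th,x,y,k,h),s)[0]-C(*c))
        return np.r_[e,p[2:]/.002]
    r=least_squares(f,[.6,.7,0,0,0],x_scale=[.1,.1,.01,.01,.01]);print(r.x.round(4),f(r.x).round(1))
E
python3 - <<'E'
from ang import *
solve([(.105,.07,-1,(62,264)),(.105,.07,1,(79,267)),(0,.07,1,(495,264))],[(.07,.089,-1,(265,157)),(.07,.075,-1,(265,237)),(.07,.089,1,(289,157)),(.07,.075,1,(289,236))])
E
```

```text
[ 6.003e-01  7.561e-01 -4.000e-04  5.000e-04 -7.000e-04] [ 0.9  1.  -0.8  0.1 -0.  -0.8  0.2 -0.   0.3  0.2 -0.2 -1.1 -0.3  0.5
 -0.2  0.2 -0.4]
```

```bash
python3 -m inch '{"gripper":[1,1,1,1],"translation":[[0,0.06,-0.04],[0,0.06,-0.035],[0,0.05,-0.02],[0,0,0]],"roll":[0,0,0,0]}'; python3 - <<'E'
from h import *
s=env.read_state();print(s["tcp_pos"],s["tcp_rot"])
im=env.read_camera("wrist")[:,:,::-1];cv2.imwrite("pics/w4.png",cv2.resize(im[0:240,210:530],(800,600)))
E
```

```text
t: 10.4
tcp_pos: [0.5956, 0.0356, 0.137]
tcp_rot: [-2.113, -2.323, 0.002]
wrist_force: [-3.0, -5.4, -8.6]
finger_gap: 0.0088
gripper_force: 58.6
[0.59563999 0.0355887  0.13697299] [-2.11347244 -2.32283458  0.0024805 ]
```

View pics/w4.png

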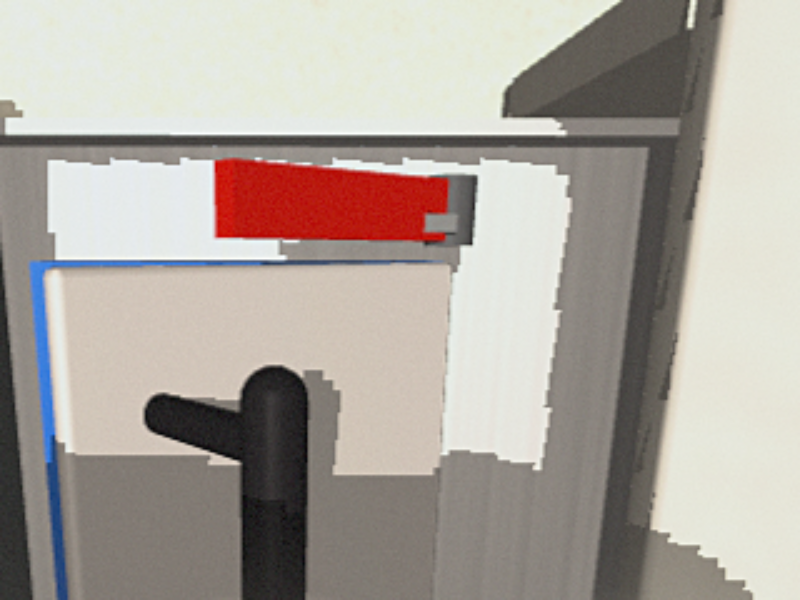

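Cover's free-edge lower corner is now at (46,266) and upper at (61,270), with the blue box showing behind. Its hinge corner is (451,265). Blade end face: lower edge x=215, upper edge x=238, y 160–237.

```bash
python3 - <<'E'
from ang import *
P=[(.07,.089,-1,(215,160)),(.07,.075,-1,(215,237)),(.07,.089,1,(238,159)),(.07,.075,1,(238,236))]
solve([(.105,.07,-1,(46,266)),(0,.07,1,(451,265))],P)
solve([(.105,.07,-1,(46,266)),(.105,.07,1,(61,268)),(0,.07,1,(451,265))],P)
E
```

```text
[ 7.262e-01  7.611e-01 -5.000e-04  5.000e-04 -2.000e-04] [-0.   0.5  0.  -1.3  0.2  0.   0.8  0.4 -0.6 -0.6 -0.2  0.7 -0.3  0.2
 -0.1]
[ 7.215e-01  7.599e-01 -5.000e-04  5.000e-04 -3.000e-04] [-0.4  0.5  0.3 -0.1  0.  -1.3  0.2  0.1  0.8  0.4 -0.6 -0.5 -0.2  0.7
 -0.2  0.2 -0.1]
```

```bash
python3 -m inch '{"gripper":[1,1,1],"translation":[[0,0.03,-0.025],[0,0,0],[0,0,0]],"roll":[0,0,0]}'; python3 - <<'E'
from h import *
im=env.read_camera("wrist")
old=cv2.imread("pics/w4.png")[:,:,::-1]
# same row in previous crop for reference (crop y 300 -> row 120)
print("old",[old[300,int((u-210)*2.5+1)].tolist() for u in range(222,238)])
print("new",[im[120,u].tolist() for u in range(218,238)])
print("hinge old",[old[300,int((u-210)*2.5+1),1] .item() for u in range(382,394)])
print("hinge new",[im[120,u,1].item() for u in range(378,394)])
for a in(old,im):
    m=(a[:,:,0]>90)&(a[:,:,1]<60)&(a[:,:,2]<60);v,u=np.nonzero(m[:, :]);print(u.min(),u.max(),v.min(),v.max())
print("redrow",[im[80,u].tolist() for u in range(288,308)])
E
```

```text
t: 10.82
tcp_pos: [0.5971, 0.0357, 0.1378]
tcp_rot: [-2.113, -2.322, 0.004]
wrist_force: [-3.5, -5.6, -12.3]
finger_gap: 0.0086
gripper_force: 58.5
old [[130, 136, 154], [87, 131, 203], [61, 131, 225], [63, 130, 222], [60, 128, 222], [74, 132, 218], [188, 179, 188], [221, 207, 189], [232, 226, 217], [233, 233, 225], [231, 236, 233], [230, 234, 229], [229, 224, 214], [222, 215, 202], [211, 199, 186], [208, 196, 184]]
new [[146, 143, 132], [147, 139, 128], [160, 145, 129], [107, 133, 203], [55, 127, 226], [64, 131, 222], [65, 130, 220], [61, 130, 225], [69, 127, 216], [188, 179, 189], [229, 215, 196], [231, 224, 215], [232, 235, 225], [230, 236, 234], [229, 234, 230], [231, 228, 218], [221, 212, 199], [212, 198, 186], [204, 194, 182], [207, 196, 186]]
hinge old [195, 192, 196, 193, 195, 194, 194, 170, 224, 236, 234, 234]
hinge new [189, 193, 192, 191, 194, 194, 196, 193, 205, 171, 223, 237, 236, 234, 234, 234]
215 447 159 241
293 386 64 96
redrow [[230, 234, 233], [230, 234, 237], [231, 237, 239], [233, 246, 248], [224, 204, 205], [204, 87, 86], [199, 14, 0], [201, 26, 5], [198, 18, 8], [200, 24, 9], [204, 40, 34], [206, 33, 19], [190, 15, 8], [183, 23, 13], [187, 21, 13], [185, 23, 8], [189, 33, 24], [185, 11, 8], [186, 32, 20], [186, 29, 8]]
```

```bash
python3 - <<'E'
from ang import *
for d,r in((2.5,6.5),(3,7)):
    P=[(.07,.089,-1,(215-r,160)),(.07,.075,-1,(215-r,237))]
    solve([(.105,.07,-1,(46-d,266)),(0,.07,1,(451-5,265))],P)
print(env.read_state()["wrist_force"],env.read_state()["tcp_pos"])
E
```

```text
[ 7.410e-01  7.544e-01 -3.000e-04  5.000e-04  2.000e-04] [-0.   0.4  0.  -1.4 -0.3  0.2  0.4  0.4 -0.1  0.2  0.1]
[ 7.394e-01  7.522e-01 -3.000e-04  5.000e-04  2.000e-04] [-0.   0.4  0.  -1.4 -0.3  0.2  0.4  0.4 -0.1  0.2  0.1]
[ -3.03455115  -5.38569254 -12.3149712 ] [0.59708818 0.035723   0.13779339]
```

```bash
python3 -m inch '{"gripper":[1,1,1,1],"translation":[[0,0.01,-0.01],[0,0,0],[0,0,0],[0,0,0]],"roll":[0,0,0,0]}'; python3 -m inch '{"gripper":[1,1,1,1],"translation":[[0,0,0],[0,0,0],[0,0,0],[0,0,0]],"roll":[0,0,0,0]}'; python3 -c "
from workcell import env
print(env.close_job())"
```

```text
t: 11.38
tcp_pos: [0.5975, 0.0358, 0.138]
tcp_rot: [-2.112, -2.322, 0.005]
wrist_force: [-2.9, -5.0, -14.6]
finger_gap: 0.0087
gripper_force: 58.2
t: 11.88
tcp_pos: [0.5975, 0.0358, 0.138]
tcp_rot: [-2.112, -2.321, 0.005]
wrist_force: [-2.2, -5.2, -13.8]
finger_gap: 0.0083
gripper_force: 58.2
the job is handed in; nothing more can be done
None
```

The drawer is pulled out to its end stop and the cover is held steady by its bar. At the last camera measurement the cover was at about 0.74 rad and the pointer at about 0.75 rad; I then nudged it slightly higher without re-measuring and handed the job in at 11.9 s.

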